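# Close up the microscope slide case

## Robot

A 6-joint arm with a two-finger parallel gripper is mounted at the origin on the work surface. World frame = base frame: x ahead of the robot, y to its left, z up, the work surface at z = 0. Lengths are in m, angles in rad, forces in N, time in s.
With the tool pointing down it reaches from about 0.3 to 0.875 m from the base axis. Payload 6.4 kg.
Tool frame: the origin (TCP) lies on the centre line of the jaws, within the pads' length; the fingertips stand 11 mm ahead of it and the grasp point (between the pads) lies 8 mm behind it; z points along the fingers, y is the line along which they close (so a half turn about z gives the same grasp; the last joint's range is limited). The gripper opens to 88 mm and grips with 3 to 60 N. Pads are 18 mm wide; open, the fingers measure 123 mm over their backs; the gripper's body (75 mm by 187 mm) begins 45 mm behind the grasp point.
Start: joints at [0.95, 0.181, 1.607, -0, 1.354, -0.206], TCP at [0.232, 0.526, 0.25] pointing down, gripper open.
Joint ranges: [-2.99, 2.99], [-0.89, 2.07], [0.3, 2.58], [-1.14, 4.28], [0, 2.63], [-3.12, 3.12]. Speed limits (rad/s): [2.57, 2.57, 3.01, 3.14, 3.14, 3.14].

## Interface

Orientations are given as a rotation vector (axis times angle).
In Python, from station import env, vision, finish_job gives the robot as it stands. The module is installed in compiled form; this text tells all that it offers.
- The arm moves only by the shell command python3 -m handwheel 'ROWS' [FORCE]. ROWS is text: rows parted by semicolons, each of 5 numbers parted by spaces: the opening, from 0 (shut) to 1 (fully open), then the shift along the tool's x, y, z in mm, then the turn about the tool's z in degrees. In form: fingers tx ty tz turn; .... A call has 1 to 10 rows; each row shifts and turns the commanded pose from where the row before left it, along the tool's axes as they then stand; what a row does not reach is not made up. A row lasts 1/12 s, in which the tool goes at most 41.7 mm and 7.16 degrees, less where a joint would pass 70% of its speed; a pose out of reach is approached as far as the arm can. A call with a gripper value outside its range is refused whole. The fingers move at their own pace and stop on an object; FORCE is the grip in N (left out, the last holds). Time passes only in rows, so rows that do not move let the fingers close. It gives the time, the measured TCP pose, the force, the opening and the grip force at its end, in the units of the state.
- env.get_obs(): the state, without advancing time (a new reading comes with each control period).
- vision.capture(name): name is "scene" or "top" or "wrist"; returns the picture (480x640x3 uint8, red, green, blue); there is no depth.
- vision.camera_params(name): a dict with "mtx" (3x3 intrinsics, pixels), "view" (4x4, takes a point from world to camera coordinates); the wrist camera has in their place "T_tool_cam" (4x4, takes a point from camera to tool coordinates, whose origin is the TCP and whose axes are the flange's). Camera axes: x right, y down, z forward; pixel columns grow to the right and rows downward; lengths in m; the calibration is good to about 2 mm. The wrist camera is an equidistant fisheye: a pixel r from the principal point sees the ray r / f radians off the axis. A picture is of the moment at which its call begins: read the wrist's pose just before it. camera_params takes no time and is no camera call.
- finish_job(): hands the job in; it is judged then, once.
Trained networks look in the newest picture that a camera, given by its name, has taken for a name from the list of things; names that differ only in an ending like _2 or _b are one class to them, and where a whole thing is asked for, a point or a joint stands for the part that bears it (a point fixed in the world has none). Each returns a list of dicts, best first, with "score" (0 to 1); they miss things now and then, are a little off and sometimes report something else, mostly with a low value. They report only what shows in the picture. A call takes as long as a camera call. They do not tell look-alikes from the thing itself.
- vision.search_frame(query, camera): "bbox" ([left, top, right, bottom] in pixels, round what is visible of it).
- vision.tip_of(query, camera): "uv" ([column, row] in pixels: a listed point, or the origin of a listed thing).
The state is a dict: "time": time; "q": joint angles; "joint_velocities": joint speeds; "tau": joint torques, N m; "eef_pos": TCP position; "orientation": TCP orientation; "ft_force": force on the tool from outside, world axes, zero at the start; "moment": the same for the moment, N m; "opening": finger opening in m; "grasp_force": force on a finger pad.
Only numpy, scipy, OpenCV 4.12 (cv2) and the standard library are available. Lean on these libraries where they do the work, as an engineer would, in place of code of your own. Each camera call takes 0.05 s, during which the arm holds its last target. There are 200 camera calls.

## Task

The slide case on the bench has been left open. Push both of its drawers fully home with the fingertips, then push the standing lid over and down until it is fully shut, lowering it gently so that it does not slam. Nothing is to be gripped or picked up, and the other things on the bench and the dish in the tray stay where they are.

Things in the scene. Friction and masses are not known exactly. Their poses are not given: they have to be found in the camera images.
- case: White slide case, fixed to the bench, 150 deep (x), 200 wide (y), 85 mm high. Origin: centre of its underside, on the bench. x points from its front (drawers, roughly towards the robot; turned up to 0.3 rad) to its back (lid hinge), y to its left, z up. Below: two drawers side by side, centred at y = +48.5 and -48.5 mm. Above: an open tray, floor 62, rim 85 mm over the bench, 138 x 188 mm inside.
- front_left (a point): Light grey drawer at the case's left (+y). Origin: centre of the front's outer face (case frame x = -83 mm when shut, z = 32 mm over the bench); axes as the case's. Front: a flat panel 95 wide, 54 high (5 to 59 mm over the bench), 8 mm thick, no handle; when shut it stands 8 mm proud of the case. Behind it, a shallow tray of glass slides moves with it.
- front_right (a point): Light grey drawer at the case's right (-y). Origin: centre of the front's outer face (case frame x = -83 mm when shut, z = 32 mm over the bench); axes as the case's. Front: a flat panel 95 wide, 54 high (5 to 59 mm over the bench), 8 mm thick, no handle; when shut it stands 8 mm proud of the case. Behind it, a shallow tray of glass slides moves with it.
- drawer_left (a joint): slide of the left drawer in m: 0 fully home (a hard stop), up to 0.06 out towards the case's front; starts between 0.022 and 0.055. It resists with about 1.2 N of friction and stays where it is left.
- drawer_right (a joint): slide of the right drawer in m: 0 fully home (a hard stop), up to 0.06 out towards the case's front; starts between 0.022 and 0.055. It resists with about 1.2 N of friction and stays where it is left.
- lid (a joint): hinge of the lid in rad: 0 fully shut, lying flat on the case; 1.57 standing upright; starts between 1.2 and 1.5; hard stops at 0 and 1.65. A stiff hinge: the lid stays at any angle it is left at. It takes about 1 to 3 N at its free edge to turn it shut.
- lid_hinge (a point): Middle of the lid's hinge line (underside of the lid), at the top of the case's back: case frame x = +75 mm, y = 0, z = 85 mm. The hinge line is the case's y axis direction.
- lid_edge (a point): Middle of the free edge of the white lid, on its outer face (top when shut, 93 mm over the bench; back, away from the drawers, when standing). Plate 165 long from hinge to edge, 204 wide, 8 mm thick. Along the edge a lip, 6 thick, 33 mm deep, sticks out of the inner face and laps the drawer fronts when shut. x: edge to hinge, y: along the edge, z: out of the outer face.
- dish_in: Small open glass dish, 60 mm across, 14 mm high, lying in the case's tray; origin at the centre of its underside. Loose; stays in the tray.
- dish_out: Open glass dish, 70 mm across, 16 mm high, on the bench beside the case; origin at the centre of its underside. Loose bystander: leave it where it stands.
- jar: Amber specimen jar with a black cap, 52 mm across, 70 mm high, upright on the bench beside the case; origin at the centre of its underside. Loose bystander: leave it where it stands.
- loupe: Bare metal eyepiece loupe, 42 mm across, 44 mm high, upright on the bench by the case; origin at the centre of its underside. Loose bystander: leave it where it stands.
Things that resemble listed ones, but are neither listed nor needed, are in the scene too. Leave any blue, orange or purple look-alike of the dish_in alone.

How it is judged:
By the outcome, as a careful person would: the job done as asked, in the order asked, and still so for the second after the job is handed in, with the robot touching nothing.
It also fails if it takes over 64 s, if anything falls off the work surface, if the arm or the gripper's body presses on something with over 40 N, if the wrist force passes 120 N, or if a joint passes its speed limit or range.

## Working session

There is one attempt and no reset: what is moved stays moved. The work goes in short steps, Python scripts to look and compute and a shell command to move; the robot and the scene stay as the last step left them, time stands still between calls to the robot, and variables do not carry over. Pictures are saved under pics/ and viewed, at most 10 in all, crops included, and the job is handed in when it is done.

```bash
mkdir -p pics
cat > h.py <<'E'
import numpy as np, cv2
from scipy.spatial.transform import Rotation as R
from station import env, vision, finish_job
def cap(cam,fn=None):
    im=vision.capture(cam)
    if fn: cv2.imwrite('pics/'+fn,im[:,:,::-1])
    return im
def ray(cam,uv):
    p=vision.camera_params(cam);V=np.array(p['view']);K=np.array(p['mtx'])
    d=V[:3,:3].T@np.linalg.inv(K)@[uv[0],uv[1],1];o=-V[:3,:3].T@V[:3,3]
    return o,d
def atz(cam,uv,z):
    o,d=ray(cam,uv);return o+d*(z-o[2])/d[2]
def proj(cam,P):
    p=vision.camera_params(cam);V=np.array(p['view']);K=np.array(p['mtx'])
    c=V[:3,:3]@np.asarray(P)+V[:3,3];c=K@c;return c[:2]/c[2]
E
python3 - <<'E'
from h import *
np.set_printoptions(precision=4,suppress=True)
o=env.get_obs();print(o['time'],o['eef_pos'],R.from_rotvec(o['orientation']).as_matrix(),o['opening'])
Z={'front_left':.032,'front_right':.032,'lid_hinge':.085,'lid_edge':.24,'dish_in':.062,'dish_out':0,'jar':0,'loupe':0}
for c in('top','scene'):
    cap(c,c+'0.png');print(c,ray(c,(320,240)))
    for n,z in Z.items():
        for d in vision.tip_of(n,c)[:2]: print(n,round(d['score'],2),np.round(d['uv'],1),atz(c,d['uv'],z))
E
```

```text
0.0 [0.2314 0.5258 0.2488] [[-0.9152  0.403  -0.001 ]
 [ 0.403   0.9152 -0.0014]
 [ 0.0004 -0.0017 -1.    ]] 0.08783613424007608
top (array([0.4546, 0.0568, 0.9594]), array([ 0.0828, -0.0031, -0.9966]))
front_left 0.76 [258.9 278.5] [0.456  0.1682 0.032 ]
front_right 0.92 [309.8 277.5] [0.4599 0.0717 0.032 ]
front_right 0.38 [166.5 260.1] [0.4873 0.3447 0.032 ]
lid_hinge 0.75 [296.5 173. ] [0.6491 0.0994 0.085 ]
lid_edge 0.98 [289.9 168.3] [0.6216 0.1019 0.24  ]
dish_in 0.68 [294.6 334.4] [0.3563 0.0966 0.062 ]
dish_in 0.64 [380.2 183.9] [ 0.6369 -0.0566  0.062 ]
dish_out 0.64 [194.4 195.3] [0.6185 0.3057 0.    ]
jar 0.73 [311.1 216.4] [0.581  0.0724 0.    ]
jar 0.64 [395.2 251.7] [ 0.5142 -0.0952  0.    ]
loupe 0.95 [169.1 256.3] [0.496  0.3499 0.    ]
scene (array([ 0.7409, -0.3629,  0.9026]), array([-0.1982,  0.4241, -0.8838]))
front_left 0.82 [303.4 187.8] [0.4564 0.1605 0.032 ]
front_left 0.69 [332.8 233.1] [0.5637 0.0814 0.032 ]
front_right 0.91 [281.  219.1] [0.4473 0.0667 0.032 ]
front_right 0.43 [397.4 173. ] [0.6354 0.2867 0.032 ]
lid_hinge 0.85 [380.7 229.6] [0.6592 0.1016 0.085 ]
lid_edge 0.91 [367.6 174.9] [0.6146 0.1061 0.24  ]
dish_in 0.96 [343.9 316.7] [ 0.6613 -0.0898  0.062 ]
dish_in 0.87 [334.8 235.1] [0.5754 0.0635 0.062 ]
dish_out 0.57 [395.4 174.2] [0.6283 0.3053 0.    ]
loupe 0.62 [354.4 141.2] [0.5013 0.3572 0.    ]
```

View pics/top0.png

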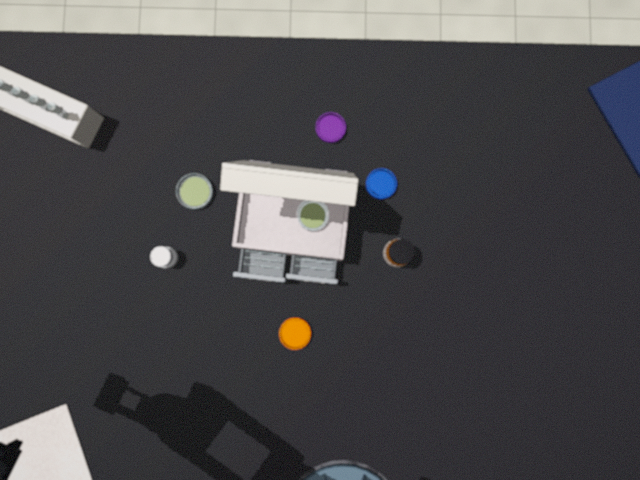

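View pics/scene0.png

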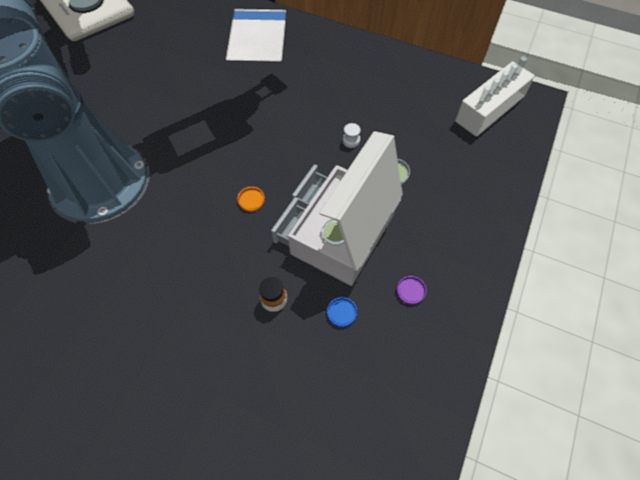

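The top view shows the case centred near (292,225), yawed slightly, with the drawers at (259,278) and (310,278). The lid stands leaning forward, the dish is in the tray at (313,216), and the orange look-alike is in front at (295,334). I'll fit one case model to the keypoints.

```bash
cat > fit.py <<'E'
from h import *
from scipy.optimize import least_squares
def model(p):
    x,y,a,dl,dr,t=p;c,s=np.cos(a),np.sin(a)
    W=lambda P:np.array([x+c*P[0]-s*P[1],y+s*P[0]+c*P[1],P[2]])
    ed=[.075-.165*np.cos(t)+.008*np.sin(t),0,.085+.165*np.sin(t)+.008*np.cos(t)]
    return {'front_left':W([-.083-dl,.0485,.032]),'front_right':W([-.083-dr,-.0485,.032]),'lid_hinge':W([.075,0,.085]),
     'lid_edge':W(ed),'cl':W([-.075,.1,.085]),'cr':W([-.075,-.1,.085])}
def fit(obs,p0=(.57,.1,-.1,.04,.03,1.3)):
    f=lambda p:np.concatenate([proj(c,model(p)[n])-uv for c,n,uv in obs])
    r=least_squares(f,p0,loss='soft_l1',f_scale=2,x_scale=[.01,.01,.1,.01,.01,.1]);return r.x,r.fun
E
python3 - <<'E'
from fit import *
np.set_printoptions(precision=4,suppress=True)
obs=[('top','cl',(234,246)),('top','cr',(344,258))]
for c in('top','scene'):
    cap(c)
    for n in('front_left','front_right','lid_hinge','lid_edge'):
        d=vision.tip_of(n,c)
        if d and d[0]['score']>.6: obs.append((c,n,np.array(d[0]['uv'])))
p,r=fit(obs);print(p)
f=np.concatenate([proj(c,model(p)[n])-uv for c,n,uv in obs]).reshape(-1,2)
for o,e in zip(obs,f):print(o[:2],e)
for n,v in model(p).items():print(n,v)
o=env.get_obs();M=R.from_rotvec(o['orientation']).as_matrix()
a=p[2];c,s=np.cos(a),np.sin(a)
# desired tool y along case y (either sign), angle
print('tool y angle',np.arctan2(M[1,1],M[0,1]),'case y angle',a+np.pi/2)
for xc in(-.083-max(p[3:5])-.07,-.083-.009):
    w=np.array([p[0]+c*xc,p[1]+s*xc,.25]);print(w,'tool mm',M.T@(w-o['eef_pos'])*1e3)
E
```

```text
[ 0.579   0.1046 -0.102   0.0486  0.0364  1.2813]
('top', 'cl') [-1.8351 -0.7998]
('top', 'cr') [-1.4337  0.7777]
('top', 'front_left') [ 0.6419 -0.286 ]
('top', 'front_right') [0.9368 1.0262]
('top', 'lid_hinge') [ 0.7747 -0.6239]
('top', 'lid_edge') [-0.1126  2.8925]
('scene', 'front_left') [-1.0538  0.9638]
('scene', 'front_right') [0.7247 0.8636]
('scene', 'lid_hinge') [-0.1055 -1.89  ]
('scene', 'lid_edge') [3.9658 1.8223]
front_left [0.453  0.1663 0.032 ]
front_right [0.4554 0.0685 0.032 ]
lid_hinge [0.6536 0.097  0.085 ]
lid_edge [0.6144 0.101  0.2454]
cl [0.5146 0.2117 0.085 ]
cr [0.4942 0.0128 0.085 ]
tool y angle 1.1559460652146831 case y angle 1.4688047029141327
[0.3785 0.1252 0.25  ] tool mm [-295.95   -307.9404   -0.2724]
[0.4875 0.114  0.25  ] tool mm [-400.2487 -274.2017   -0.2687]
```

```bash
python3 -m handwheel '1 0 0 0 -6; 1 0 0 0 -6; 1 0 0 0 -5.9; 1 -17 -35 0 0; 1 -17 -35 0 0; 1 -17 -35 0 0; 1 -17 -35 0 0; 1 -17 -35 0 0; 1 -17 -35 0 0; 1 -17 -35 0 0'; python3 -m handwheel '1 -17 -35 0 0; 1 -17 -35 0 0; 1 -17 -35 0 0; 1 -17 -34 0 0; 1 0 0 0 0; 1 0 0 0 0'
```

```text
time: 2.23
eef_pos: [0.3252, 0.2688, 0.2499]
orientation: [0.16, 3.137, 0.0]
ft_force: [1.9, 0.0, -0.1]
opening: 0.0884
grasp_force: 0.0
time: 2.73
eef_pos: [0.3792, 0.1235, 0.2499]
orientation: [0.169, 3.137, 0.0]
ft_force: [0.3, -0.1, 1.0]
opening: 0.0881
grasp_force: 0.0
```

```bash
cat > where.py <<'E'
from fit import *
np.set_printoptions(precision=1,suppress=True)
P=np.array([.579,.1046,0]);a=-.102
o=env.get_obs();M=R.from_rotvec(o['orientation']).as_matrix()
C=np.array([[np.cos(a),-np.sin(a),0],[np.sin(a),np.cos(a),0],[0,0,1]])
print('t',o['time'],'tcp in case mm',C.T@(o['eef_pos']-P)*1e3,'yaw err deg',np.degrees(np.arctan2(M[1,1],M[0,1])-a-np.pi/2),'F case',C.T@np.array(o['ft_force']),'open',o['opening']*1e3)
print((C.T@M))
E
python3 where.py
```

```text
t 2.7333 tcp in case mm [-200.7   -1.6  249.9] yaw err deg -0.3343227989410571 F case [ 0.3 -0.1  1. ] open 88.12421070187877
[[-1.  0.  0.]
 [ 0.  1.  0.]
 [-0.  0. -1.]]
```

```bash
python3 -m handwheel '1 0 0 30 -0.2; 1 0 0 30 0; 1 0 0 30 0; 1 0 0 30 0; 1 0 0 30 0; 1 0 0 25 0; 1 0 0 15 0; 1 0 0 10 0; 1 0 0 5 0; 1 0 0 0 0' && python3 -m handwheel '1 -12 0 0 0; 1 -12 0 0 0; 1 -12 0 0 0; 1 -10 0 0 0; 1 -6 0 0 0; 1 -6 0 0 0; 1 -6 0 0 0; 1 -6 0 0 0; 1 -6 0 0 0; 1 -6 0 0 0' && python3 where.py; python3 -m handwheel '1 -5 0 0 0; 1 -5 0 0 0; 1 -4 0 0 0; 1 -3 0 0 0; 1 -3 0 0 0; 1 0 0 0 0; 1 0 0 0 0' && python3 where.py
```

```text
time: 3.57
eef_pos: [0.3772, 0.1264, 0.0438]
orientation: [-0.152, -3.135, -0.0]
ft_force: [0.0, 0.4, -0.1]
opening: 0.0881
grasp_force: 0.0
time: 4.4
eef_pos: [0.4598, 0.1172, 0.0445]
orientation: [-0.155, -3.136, -0.0]
ft_force: [-3.1, 2.0, 1.0]
opening: 0.0881
grasp_force: 1.5
t 4.4 tcp in case mm [-119.9    0.4   44.5] yaw err deg 0.17724657584298972 F case [-3.3  1.7  1. ] open 88.12413580449986
[[-1. -0. -0.]
 [-0.  1.  0.]
 [ 0.  0. -1.]]
time: 4.98
eef_pos: [0.4807, 0.1148, 0.0449]
orientation: [0.155, 3.136, -0.001]
ft_force: [-0.4, 0.1, -0.5]
opening: 0.0882
grasp_force: 0.0
t 4.9833 tcp in case mm [-98.9   0.2  44.9] yaw err deg 0.17482372545313882 F case [-0.4  0.1 -0.5] open 88.22006943498558
[[-1. -0.  0.]
 [-0.  1. -0.]
 [-0. -0. -1.]]
```

```bash
for i in 1; do python3 -m handwheel '1 -2 0 0 0; 1 -2 0 0 0; 1 -1 0 0 0; 1 -1 0 0 0; 1 0 0 0 0' ; done; python3 where.py|head -1; python3 -m handwheel '1 -1 0 0 0; 1 -1 0 0 0; 1 -1 0 0 0; 1 0 0 0 0'; python3 where.py|head -1
```

```text
time: 5.4
eef_pos: [0.4855, 0.1144, 0.0446]
orientation: [-0.155, -3.137, 0.0]
ft_force: [-4.5, -0.5, 2.2]
opening: 0.0879
grasp_force: 2.1
t 5.4 tcp in case mm [-94.    0.2  44.6] yaw err deg 0.20123650416150543 F case [-4.4 -0.9  2.2] open 87.89692599238614
time: 5.73
eef_pos: [0.4856, 0.1145, 0.0441]
orientation: [-0.153, -3.13, 0.0]
ft_force: [-14.0, 0.6, 10.9]
opening: 0.0885
grasp_force: 7.0
t 5.7333 tcp in case mm [-93.9   0.4  44.1] yaw err deg 0.24644729805114712 F case [-14.   -0.9  10.9] open 88.47978016231171
```

```bash
echo "print('mz',o['moment']*1)">>where.py; python3 where.py|sed -n '1p;$p'; python3 -m handwheel '1 0 0 0 1; 1 0 0 0 1; 1 0 0 0 0';python3 where.py|sed -n '1p;$p';  python3 -m handwheel '1 0 0 0 -1; 1 0 0 0 -1; 1 0 0 0 -1;1 0 0 0 -1; 1 0 0 0 0';python3 where.py|sed -n '1p;$p'
```

```text
t 5.7333 tcp in case mm [-93.9   0.4  44.1] yaw err deg 0.24644729805114712 F case [-14.   -0.9  10.9] open 88.47978016231171
mz [0.3 1.9 0.4]
time: 5.98
eef_pos: [0.484, 0.1151, 0.0439]
orientation: [-0.206, -3.124, 0.0]
ft_force: [-20.0, 1.2, 16.8]
opening: 0.088
grasp_force: 9.9
t 5.9833 tcp in case mm [-95.6   0.7  43.9] yaw err deg -1.710123432942903 F case [-20.   -0.9  16.8] open 87.98964689142812
mz [1.  2.6 1.2]
time: 6.4
eef_pos: [0.484, 0.1144, 0.0437]
orientation: [-0.101, -3.129, 0.001]
ft_force: [-19.3, -0.9, 14.9]
opening: 0.0881
grasp_force: 9.4
t 6.4 tcp in case mm [-95.5   0.1  43.7] yaw err deg 2.147385034396716 F case [-19.1  -2.9  14.9] open 88.11574243927647
mz [-0.8  2.6 -1. ]
```

```bash
python3 -m handwheel '1 10 0 0 1; 1 10 0 0 0.8; 0 10 0 0 0; 0 0 0 -25 0; 0 0 0 -35 0; 0 0 0 -40 0; 0 0 0 -40 0; 0 0 0 -40 0; 0 0 0 -40 0; 0 0 0 -36 0' && python3 -m handwheel '0 -15 0 0 0; 0 -30 0 0 0; 0 -30 0 0 0; 0 -30 0 0 0; 0 -30 0 0 0; 0 -15 0 0 0; 0 0 0 0 0; 0 0 0 0 0' && python3 where.py
python3 - <<'E'
from h import *
a=cap('scene');b=cap('top')
f=lambda m,r,c,s:cv2.resize(m[r:r+s*3//4,c:c+s],(400,300))
cv2.imwrite('pics/chk1.png',np.hstack([f(a,110,250,200),f(b,140,200,200)])[:,:,::-1])
E
```

```text
time: 7.23
eef_pos: [0.4588, 0.1167, 0.3036]
orientation: [0.149, 3.135, 0.0]
ft_force: [0.3, -0.1, 0.3]
opening: 0.037
grasp_force: 0.0
time: 7.9
eef_pos: [0.6081, 0.1023, 0.3]
orientation: [-0.15, -3.137, -0.0]
ft_force: [-1.0, -0.2, -0.1]
opening: 0.0004
grasp_force: 0.0
t 7.9 tcp in case mm [ 29.2   0.6 300. ] yaw err deg 0.3715696759214027 F case [-1.  -0.3 -0.1] open 0.4393297537015718
[[-1. -0. -0.]
 [-0.  1. -0.]
 [ 0. -0. -1.]]
mz [0.  0.  0.1]
```

View pics/chk1.png

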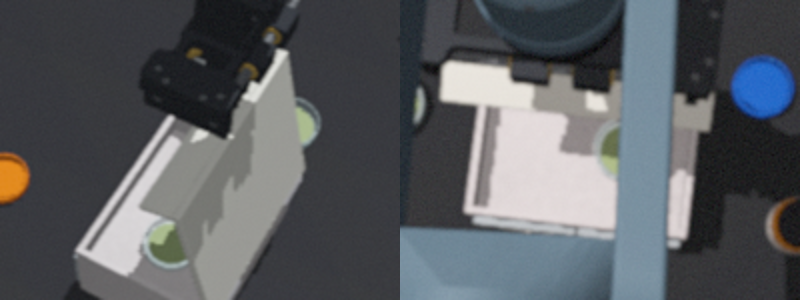

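The drawer fronts show as a thin strip flush with the case front, at (575,228) in the right crop. The lid still stands with the tool above it, so I go behind the lid.

```bash
python3 -m handwheel '0 -17 0 0 0; 0 -20 0 0 0; 0 -16 0 0 0; 0 0 0 0 0; 0 0 0 20 0; 0 0 0 20 0; 0 0 0 15 0; 0 0 0 0 0' && python3 where.py | sed -n '1p;$p'; python3 -m handwheel '0 5 0 0 0; 0 5 0 0 0; 0 4 0 0 0; 0 3 0 0 0; 0 3 0 0 0; 0 2 0 0 0; 0 2 0 0 0; 0 0 0 0 0' && python3 where.py | sed -n '1p;$p'
```

```text
time: 8.67
eef_pos: [0.6578, 0.0978, 0.2421]
orientation: [-0.149, -3.131, 0.0]
ft_force: [-0.7, 0.3, -0.7]
opening: 0.0001
grasp_force: 0.0
t 8.6667 tcp in case mm [ 79.1   1.2 242.1] yaw err deg 0.4076931207822891 F case [-0.7  0.2 -0.7] open 0.14349900930260942
mz [0. 0. 0.]
time: 9.33
eef_pos: [0.637, 0.0996, 0.2459]
orientation: [0.15, 3.138, 0.0]
ft_force: [0.6, 0.4, -0.4]
opening: 0.0002
grasp_force: 0.0
t 9.3333 tcp in case mm [ 58.2   0.9 245.9] yaw err deg 0.38084898398394806 F case [ 0.6  0.5 -0.4] open 0.16367477494551366
mz [ 0. -0. -0.]
```

Run:
```python
import numpy as np
th=np.r_[np.arange(1.32,.3,-.04),np.arange(.3,-.021,-.02)]
r=150;x=75-r*np.cos(th)+8*np.sin(th)+10.5;z=85+r*np.sin(th)+8*np.cos(th)+11
px,pz=57,245
for t,a,b in zip(th,x,z):
    print('%.2f  x%.1f z%.1f  tx %.1f tz %.1f'%(t,a,b,px-a,pz-b));px,pz=a,b
```

```text
1.32  x56.0 z243.3  tx 1.0 tz 1.7
1.28  x50.2 z242.0  tx 5.9 tz 1.3
1.24  x44.3 z240.5  tx 5.8 tz 1.5
1.20  x38.6 z238.7  tx 5.7 tz 1.8
1.16  x32.9 z236.7  tx 5.7 tz 2.0
1.12  x27.3 z234.5  tx 5.6 tz 2.2
1.08  x21.9 z232.1  tx 5.5 tz 2.4
1.04  x16.5 z229.4  tx 5.4 tz 2.7
1.00  x11.2 z226.5  tx 5.3 tz 2.9
0.96  x6.0 z223.5  tx 5.2 tz 3.1
0.92  x1.0 z220.2  tx 5.0 tz 3.3
0.88  x-3.9 z216.7  tx 4.9 tz 3.5
0.84  x-8.7 z213.0  tx 4.8 tz 3.7
0.80  x-13.3 z209.2  tx 4.6 tz 3.9
0.76  x-17.7 z205.1  tx 4.4 tz 4.0
0.72  x-22.0 z200.9  tx 4.3 tz 4.2
0.68  x-26.1 z196.5  tx 4.1 tz 4.4
0.64  x-30.0 z192.0  tx 3.9 tz 4.5
0.60  x-33.8 z187.3  tx 3.7 tz 4.7
0.56  x-37.3 z182.5  tx 3.6 tz 4.8
0.52  x-40.7 z177.5  tx 3.4 tz 5.0
0.48  x-43.9 z172.4  tx 3.2 tz 5.1
0.44  x-46.8 z167.1  tx 3.0 tz 5.2
0.40  x-49.5 z161.8  tx 2.7 tz 5.3
0.36  x-52.1 z156.3  tx 2.5 tz 5.5
0.32  x-54.4 z150.8  tx 2.3 tz 5.5
0.30  x-55.4 z148.0  tx 1.1 tz 2.8
0.28  x-56.4 z145.1  tx 1.0 tz 2.8
0.26  x-57.4 z142.3  tx 1.0 tz 2.8
0.24  x-58.3 z139.4  tx 0.9 tz 2.9
0.22  x-59.1 z136.5  tx 0.8 tz 2.9
0.20  x-59.9 z133.6  tx 0.8 tz 2.9
0.18  x-60.6 z130.7  tx 0.7 tz 2.9
0.16  x-61.3 z127.8  tx 0.7 tz 2.9
0.14  x-61.9 z124.9  tx 0.6 tz 2.9
0.12  x-62.5 z121.9  tx 0.5 tz 3.0
0.10  x-63.0 z118.9  tx 0.5 tz 3.0
0.08  x-63.4 z116.0  tx 0.4 tz 3.0
0.06  x-63.8 z113.0  tx 0.4 tz 3.0
0.04  x-64.1 z110.0  tx 0.3 tz 3.0
0.02  x-64.3 z107.0  tx 0.2 tz 3.0
-0.00  x-64.5 z104.0  tx 0.2 tz 3.0
-0.02  x-64.6 z101.0  tx 0.1 tz 3.0
```

```bash
python3 -m handwheel '0 1 0 1.7 0; 0 5.9 0 1.3 0; 0 5.8 0 1.5 0; 0 5.7 0 1.8 0; 0 5.7 0 2 0; 0 5.6 0 2.2 0; 0 5.5 0 2.4 0; 0 5.4 0 2.7 0; 0 0 0 0 0' && python3 where.py | sed -n '1p;$p'
```

```text
time: 10.08
eef_pos: [0.5954, 0.1036, 0.2294]
orientation: [-0.149, -3.136, 0.0]
ft_force: [0.7, -0.1, 1.1]
opening: 0.0006
grasp_force: 0.2
t 10.0833 tcp in case mm [ 16.4   0.7 229.4] yaw err deg 0.39073213091718517 F case [ 0.7 -0.   1.1] open 0.5814461771742487
mz [-0.1 -0.1 -0. ]
```

```bash
python3 -m handwheel '0 5.3 0 2.9 0; 0 5.2 0 3.1 0; 0 5 0 3.3 0; 0 4.9 0 3.5 0; 0 4.8 0 3.7 0; 0 4.6 0 3.9 0' && python3 where.py | sed -n '1p;$p'
python3 - <<'E'
from h import *
a=cap('scene');cv2.imwrite('pics/chk2.png',cv2.resize(a[90:315,230:530],(600,450))[:,:,::-1])
E
```

```text
time: 10.58
eef_pos: [0.5665, 0.1064, 0.2094]
orientation: [-0.15, -3.138, -0.0]
ft_force: [1.0, 0.7, 3.3]
opening: 0.0007
grasp_force: 1.0
t 10.5833 tcp in case mm [-12.6   0.5 209.4] yaw err deg 0.385171337362558 F case [1.  0.8 3.3] open 0.6596941724489183
mz [ 0. -0.  0.]
```

View pics/chk2.png

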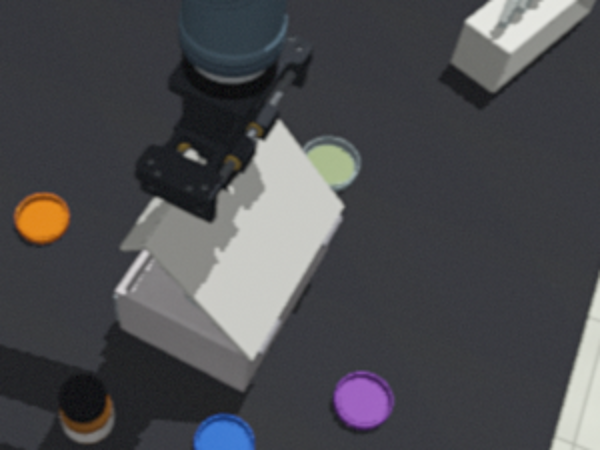

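The lid has come halfway down, with its free edge near (150,245), and the tool is pressing on it at mid-width. I continue.

```bash
python3 -m handwheel '0 4.4 0 4 0; 0 4.3 0 4.2 0; 0 4.1 0 4.4 0; 0 3.9 0 4.5 0; 0 3.7 0 4.7 0; 0 3.6 0 4.8 0; 0 3.4 0 5 0; 0 3.2 0 5.1 0; 0 3 0 5.2 0; 0 2.7 0 5.3 0' && python3 where.py | sed -n '1p;$p'; python3 -m handwheel '0 1.3 0 2.7 0; 0 1.2 0 2.8 0; 0 1.2 0 2.8 0; 0 1.1 0 2.7 0; 0 1.1 0 2.8 0; 0 1 0 2.8 0; 0 1 0 2.8 0; 0 0.9 0 2.9 0; 0 0.8 0 2.9 0; 0 0.8 0 2.9 0' && python3 where.py | sed -n '1p;$p'; python3 -m handwheel '0 0.4 0 1.5 0; 0 0.3 0 1.5 0; 0 0.3 0 1.5 0; 0 0.4 0 1.5 0; 0 0.3 0 1.5 0; 0 0.3 0 1.5 0; 0 0.3 0 1.5 0; 0 0.3 0 1.5 0; 0 0.3 0 1.5 0; 0 0.2 0 1.5 0' && python3 where.py | sed -n '1p;$p'
```

```text
time: 11.47
eef_pos: [0.5306, 0.1098, 0.1619]
orientation: [-0.15, -3.138, -0.0]
ft_force: [0.6, -0.4, 1.2]
opening: 0.0005
grasp_force: 0.8
t 11.4667 tcp in case mm [-48.7   0.2 161.9] yaw err deg 0.377235230189182 F case [ 0.6 -0.4  1.2] open 0.48025491405627146
mz [ 0.1  0.1 -0. ]
time: 12.3
eef_pos: [0.5206, 0.1107, 0.1341]
orientation: [-0.15, -3.138, 0.0]
ft_force: [0.2, -0.1, 1.4]
opening: 0.0004
grasp_force: 0.7
t 12.3 tcp in case mm [-58.8   0.1 134.1] yaw err deg 0.3781744397451903 F case [ 0.2 -0.1  1.4] open 0.37062845469431516
mz [0.  0.1 0. ]
time: 13.13
eef_pos: [0.5175, 0.111, 0.1193]
orientation: [-0.15, -3.138, -0.0]
ft_force: [-0.5, 0.1, 0.8]
opening: 0.0005
grasp_force: 0.6
t 13.1333 tcp in case mm [-61.8   0.1 119.3] yaw err deg 0.37551874028514703 F case [-0.5  0.   0.8] open 0.49586887496400445
mz [ 0.1  0.1 -0. ]
```

```bash
python3 -m handwheel '0 0.2 0 1.2 0; 0 0.2 0 1.2 0; 0 0.1 0 1.2 0; 0 0.2 0 1.2 0; 0 0.1 0 1.2 0; 0 0.2 0 1.2 0; 0 0.1 0 1.2 0; 0 0.1 0 1.2 0; 0 0.1 0 1.2 0; 0 0 0 1 0' && python3 where.py | sed -n '1p;$p'; python3 -m handwheel '0 0 0 0.7 0; 0 0 0 0.7 0; 0 0 0 0.7 0; 0 0 0 0.6 0; 0 0 0 0 0' && python3 where.py | sed -n '1p;$p'
```

```text
time: 13.97
eef_pos: [0.5162, 0.1111, 0.1074]
orientation: [-0.15, -3.138, 0.0]
ft_force: [-0.4, 0.3, 1.3]
opening: 0.0006
grasp_force: 0.6
t 13.9667 tcp in case mm [-63.2   0.1 107.4] yaw err deg 0.3805277402957417 F case [-0.4  0.2  1.3] open 0.5921490376369322
mz [0.  0.2 0. ]
time: 14.38
eef_pos: [0.5163, 0.1111, 0.1048]
orientation: [0.15, 3.138, -0.0]
ft_force: [0.9, 0.1, 0.1]
opening: 0.0005
grasp_force: 0.0
t 14.3833 tcp in case mm [-63.    0.1 104.8] yaw err deg 0.3775009990302421 F case [0.8 0.2 0.1] open 0.5083700075348425
mz [ 0. -0. -0.]
```

```bash
python3 -m handwheel '0 0 0 0.5 0; 0 0 0 0.5 0; 0 0 0 0.5 0; 0 0 0 0.5 0; 0 0 0 0 0' && python3 where.py | sed -n '1p;$p'; python3 -m handwheel '0 0 0 0.5 0; 0 0 0 0.5 0; 0 0 0 0.5 0; 0 0 0 0 0' && python3 where.py | sed -n '1p;$p'
```

```text
time: 14.8
eef_pos: [0.5164, 0.1111, 0.1043]
orientation: [0.149, 3.138, -0.0]
ft_force: [-5.7, -1.0, 13.1]
opening: 0.0004
grasp_force: 6.6
t 14.8 tcp in case mm [-62.9   0.1 104.3] yaw err deg 0.39513672422331 F case [-5.5 -1.5 13.1] open 0.4000661192073674
mz [-0.1  1.1 -0. ]
time: 15.13
eef_pos: [0.5165, 0.1111, 0.1042]
orientation: [0.149, 3.138, -0.001]
ft_force: [-11.3, -1.1, 25.0]
opening: 0.0005
grasp_force: 12.7
t 15.1333 tcp in case mm [-62.8   0.1 104.2] yaw err deg 0.4104296024546161 F case [-11.2  -2.3  25. ] open 0.5340328888473721
mz [-0.2  2.  -0. ]
```

Hard stop met at the expected height of 104 mm. I back off upward and check.

```bash
python3 -m handwheel '0 0 0 -3 0; 0 0 0 -10 0; 0 0 0 -30 0; 0 0 0 -40 0; 0 0 0 -40 0; 0 0 0 -30 0; 0 20 20 0 0; 0 25 30 0 0; 0 25 30 0 0; 0 25 30 0 0' && python3 -m handwheel '0 20 35 0 0; 0 20 35 0 0; 0 20 35 0 0; 0 10 20 0 0; 0 0 0 0 0; 0 0 0 0 0'
python3 - <<'E'
from fit import *
a=cap('scene')
for n in('lid_edge','front_left','front_right'):print(n,vision.tip_of(n,'scene')[:1])
b=cap('top')
f=lambda m,r,c,s:cv2.resize(m[r:r+s*3//4,c:c+s],(400,300),interpolation=cv2.INTER_CUBIC)
cv2.imwrite('pics/chk3.png',np.hstack([f(a,110,230,240),f(b,110,150,280)])[:,:,::-1])
for n in('lid_edge','dish_out','jar','loupe'):
  print(n,[(round(d['score'],2),d['uv']) for d in vision.tip_of(n,'top')[:2]])
for t in(0,.05):print(t,[proj(c,model((.579,.1046,-.102,0,0,t))['lid_edge']) for c in('scene','top')])
E
```

```text
time: 15.97
eef_pos: [0.4314, 0.2305, 0.2551]
orientation: [0.152, 3.137, 0.001]
ft_force: [0.4, 0.6, -0.2]
opening: 0.0005
grasp_force: 0.0
time: 16.47
eef_pos: [0.3738, 0.3616, 0.2546]
orientation: [0.145, 3.138, -0.0]
ft_force: [-0.2, -0.7, 0.4]
opening: 0.0006
grasp_force: 0.0
lid_edge [{'uv': [306.0, 192.0], 'score': 0.95}]
front_left []
front_right []
lid_edge [(0.76, [286.0, 261.1])]
dish_out [(0.75, [193.9, 192.8])]
jar [(0.69, [196.2, 192.9]), (0.67, [396.1, 252.1])]
loupe [(0.95, [166.8, 258.2])]
0 [array([307.01422362, 193.65015571]), array([285.99141289, 260.10890047])]
0.05 [array([307.14689449, 191.55313155]), array([285.73305303, 259.57247097])]
```

View pics/chk3.png

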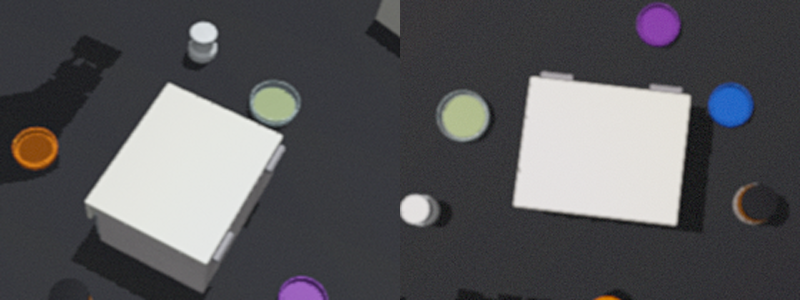

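The lid lies flat on the case, filling (515..690, 75..225) in the right crop. The jar, loupe and both dishes on the bench are where they were. Handing in.

```bash
python3 -c "from station import finish_job; print(finish_job())"
```

```text
the job is handed in; nothing more can be done
None
```

Job handed in at about 17 s: both drawers were pushed to their stops and the lid lowered slowly until fully shut; the bench items look unmoved in the last pictures, but the dish in the tray could not be seen under the lid.

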